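# Clamp a tube between centres

### The job

Lay the blue tube gently in the two black V cradles of the holder, between the two steel centres. Then push the tailstock fully home, so that both centres sit in the ends of the tube and hold it without play, and only after that press the orange-ended clamp lever down flat. Do not move the bare steel tube, the pliers, the tin or the box.

Things in the scene. Friction and masses are not known exactly. Their poses are not given: they have to be found in the camera images.
- blue_tube: The work: blue painted metal tube, 140 mm long, 30 mm outer diameter, about 160 g, lying on the bench at the start. Each end has a bore 22 mm wide and 16 mm deep; both ends are alike. Origin at its middle, on its axis (15 mm above the bench at the start); x runs along the tube.
- holder: Between-centres holder, fixed to the bench. Dark base 70 mm wide (x), 325 mm long (y, -115 to 210 mm), 20 mm high with its aluminium rails. Origin on the bench; y runs from the grey fixed headstock (y = -114 to -80 mm, 56 mm wide, 85 mm high) to the sliding tailstock, z up, -x roughly towards the robot. The centre line is at x = 0, 60 mm above the bench; a tube in the cradles lies on it.
- head_tip (a point): Tip of the headstock's fixed steel centre (a 45 degree cone, 26 mm wide at its root, 11 mm long, pointing to the holder's +y), at (0, -61, 60) mm in the holder. A cone enters a tube's bore by 9 mm when fully home, so a tube held by both has its middle 61 mm from either tip.
- bed (a point): Point on the centre line midway between the two black V cradles, at (0, 20, 60) mm in the holder. The cradles stand at y = -20 and 60 mm, 10 mm long in y, reaching 22 mm to either side and at most 56 mm high; only the rails lie between them. A tube laid with its middle here clears both centres by at least 10 mm; the tailstock then pushes it 20 mm along to the headstock's centre.
- tail_tip (a point): Tip of the tailstock's steel centre, a like cone pointing to the holder's -y. Moves with the tailstock.
- tail_push (a point): Middle of the outer face (looking to the holder's +y) of the black push knob behind the tailstock, a disc 40 mm wide and 8 mm thick, 60 mm above the bench, 74 mm behind tail_tip. Push here towards the headstock. The knob stands 20 mm behind the grey tailstock block, which is 60 mm wide, 40 mm long and 85 mm high.
- tailstock (a joint): Slide of the tailstock along the holder's y, in m: its tip is at y = 61 mm + this value. Starts drawn back at 0.045 to 0.070; reads about 0 when it is home on the blue tube. Moves stiffly with about 4 N and stays where it is left.
- clamp (a joint): Angle of the clamp lever, in rad: 0 = down flat across the tailstock's top (its stop), pointing to the holder's +x; 1.57 would be upright. Starts raised at 0.9 to 1.2 and stays where it is left; it takes about 2 to 3 N at the ball. It turns about an axis along the holder's y and travels with the tailstock.
- clamp_pivot (a point): Axis of the clamp lever on the tailstock, 97 mm above the bench, at x = -22 mm in the holder and 47 mm before tail_push in y.
- clamp_ball (a point): Centre of the orange ball (24 mm wide) at the end of the clamp lever, 80 mm from clamp_pivot. The steel bar between them is 12 mm wide and 10 mm thick.
- bare_tube: Bystander: bare steel-grey tube of the same size and shape as the blue one, lying on the bench. Origin at its middle, x along it.
- pliers: Bystander: pliers with red and yellow handles, 175 mm long, 65 mm wide, 17 mm high, lying flat. Origin on the bench, near the middle.
- tin: Bystander: shallow open yellow tin, 85 by 125 by 22 mm. Origin under its middle.
- charger_box: Bystander: black box with a grey band, 70 by 100 by 75 mm. Origin under its middle.
There are look-alikes about, which are no part of the job. Several things look just like the blue_tube: the one meant starts farthest to the robot's left.

How it is judged (in metres and radians):
On the way, in this order (a step that is already met when the one before it is completed fails the run):
1. the blue tube lies in both cradles between the centres, let go (x of blue_tube in the frame of holder between -0.005 and 0.005 m and z of blue_tube in the frame of holder between 0.055 and 0.065 m and angle between the x axis of blue_tube and the y axis of holder, either way round below 0.06 rad and contact force between the fingers and blue_tube below 0.3 N and y of blue_tube in the frame of holder between -0.004 and 0.056 m), for 0.2 s.
2. the tailstock is home, both centres in the tube's ends (x of blue_tube in the frame of holder between -0.005 and 0.005 m and z of blue_tube in the frame of holder between 0.055 and 0.065 m and angle between the x axis of blue_tube and the y axis of holder, either way round below 0.06 rad and distance between each of head_tip, tail_tip and blue_tube below 0.063 m), for 0.2 s.
3. the clamp lever is pressed down (value of joint clamp below 0.1 rad), for 0.2 s.
At the end, for the whole second after the job is handed in: The blue tube is at rest on the holder's centre line (within 5 mm and 0.06 rad), its middle within 63 mm of both centre tips (61 mm when fully home), the clamp lever is down (below 0.1 rad), and the tube is let go (all of step 2 and contact force between the fingers and blue_tube below 0.3 N and value of joint clamp below 0.1 rad and linear speed of blue_tube below 0.02 m/s and velocity of joint tailstock between -0.01 and 0.01 m/s); the robot touches nothing.
It fails at once if a bystander (bare tube, pliers, tin, box) is moved more than 20 mm (distance of any of bare_tube, pliers, tin, charger_box from where it was at the start of the episode above 0.02 m).
It fails at once if the blue tube is dropped or thrown (over 0.6 m/s while not held) (linear speed of blue_tube above 0.6 m/s and contact force between the fingers and blue_tube below 0.1 N).
It also fails if it takes over 64 s, if anything falls off the work surface, if the arm or the gripper's body presses on something with over 40 N, if the wrist force passes 120 N, or if a joint passes its speed limit or range.

### The arm

A 6-joint arm with a two-finger parallel gripper is mounted at the origin on the work surface. World frame = base frame: x ahead of the robot, y to its left, z up, the work surface at z = 0. Lengths are in mm, angles in rad, forces in N, time in s.
With the tool pointing down it reaches from about 400 to 925 mm from the base axis. Payload 3.4 kg.
Tool frame: the origin (TCP) lies on the centre line of the jaws, within the pads' length; the fingertips stand 22 mm ahead of it and the grasp point (between the pads) lies 3 mm ahead of it; z points along the fingers, y is the line along which they close (so a half turn about z gives the same grasp; the last joint's range is limited). The gripper opens to 85 mm and grips with 20 to 120 N. Pads are 22 mm wide; open, the fingers measure 114 mm over their backs; the gripper's body (76 mm by 85 mm) begins 54 mm behind the grasp point. The pads swing forward as they close: fully open they stand 13 mm farther back than shut.
Start: joints at [-1.377, 0.307, 1.506, -0, 1.328, -0.073], TCP at [151.572, -554.669, 253.305] pointing down, gripper open.
Joint ranges: [-3.12, 3.12], [-1.05, 2.28], [0.14, 2.33], [-1.42, 4.57], [0.1, 2.73], [-2.68, 2.68]. Speed limits (rad/s): [2.57, 2.57, 3.14, 3.14, 3.14, 3.14].

### API

Orientations are given as a unit quaternion [w, x, y, z].
In Python, from cell import env gives the robot as it stands.
- The arm moves only by the shell command python3 -m pendant 'ROWS' [FORCE]. ROWS is a JSON object of lists of equal length, an entry for each row: "dr": the turn, a rotation vector about the world's x, y, z scaled (see below), a list of three; "dp": the shift along the world's x, y, z scaled (see below), a list of three; "claw": the opening, from -1 (shut) to 1 (fully open). In form: {"dr": [[wx, wy, wz], ...], "dp": [[tx, ty, tz], ...], "claw": [claw, ...]}. A call has 1 to 20 rows; each row shifts and turns the commanded pose from where the row before left it; what a row does not reach is not made up. The controller multiplies each number of a shift by 0.02 m and each number of a turn by 6 degrees. A row lasts 1/10 s, in which the tool goes at most 50 mm and 8.59 degrees, less where a joint would pass 70% of its speed; a pose out of reach is approached as far as the arm can. A call with a number of a shift or a turn outside -1 to 1 is refused whole. A call with a gripper value outside its range is refused whole. The fingers move at their own pace and stop on an object; FORCE is the grip in N (left out, the last holds). Time passes only in rows, so rows that do not move let the fingers close. It gives the time, the measured TCP pose, the force, the opening and the grip force at its end, in the units of the state.
- env.get_state(): the state, without advancing time (a new reading comes with each control period).
- env.capture(name): name is "scene" or "top" or "wrist"; returns the picture (420x560x3 uint8, red, green, blue); there is no depth.
- env.camera_info(name): a dict with "mtx" (3x3 intrinsics, pixels), "camera_from_world" (4x4, takes a point from world to camera coordinates). Camera axes: x right, y up, looking along -z (the intrinsics and any distortion apply to the point x, -y, -z); pixel columns grow to the right and rows downward; lengths in mm; the calibration is good to about 2 mm. A picture is of the moment at which its call begins: read the wrist's pose just before it. camera_info takes no time and is no camera call; for the wrist camera it gives the pose at the moment of the call.
- env.hand_in(): hands the job in; it is judged then, once.
Trained networks look in the newest picture that a camera, given by its name, has taken for a name from the list of things; names that differ only in an ending like _2 or _b are one class to them, and where a whole thing is asked for, a point or a joint stands for the part that bears it (a point fixed in the world has none). Each returns a list of dicts, best first, with "p" (0 to 1); they miss things now and then, are a little off and sometimes report something else, mostly with a low value. They report only what shows in the picture. A call takes as long as a camera call. They do not tell look-alikes from the thing itself.
- env.recognise(camera, thing): "centre" ([column, row] in pixels, amid what is visible of it).
- env.pinpoint(camera, thing): "centre" ([column, row] in pixels: a listed point, or the origin of a listed thing).
The state is a dict: "time": time; "joint_pos": joint angles; "joint_velocities": joint speeds; "joint_torque": joint torques, N m; "eef_pos": TCP position; "ee_rot": TCP orientation; "force": force on the tool from outside, world axes, zero at the start; "wrist_torque": the same for the moment, N m; "grip_width": finger opening in mm; "finger_force": force on a finger pad.
Only numpy, scipy, OpenCV 4.12 (cv2) and the standard library are available. Lean on these libraries where they do the work, as an engineer would, in place of code of your own. Each camera call takes 0.05 s, during which the arm holds its last target. There are 200 camera calls.

## Working session

There is one attempt and no reset: what is moved stays moved. The work goes in short steps, Python scripts to look and compute and a shell command to move; the robot and the scene stay as the last step left them, time stands still between calls to the robot, and variables do not carry over. Pictures are saved under pics/ and viewed, at most 13 in all, crops included, and the job is handed in when it is done.

```bash
mkdir -p pics; ls; cat > h.py <<'E'
import numpy as np, cv2
from cell import env
def ray(cam,px):
    i=env.camera_info(cam); K=np.array(i["mtx"]); T=np.array(i["camera_from_world"])
    d=np.linalg.inv(K)@[px[0],px[1],1]; d=np.array([d[0],-d[1],-d[2]])
    R=T[:3,:3]; return -R.T@T[:3,3], R.T@d/np.linalg.norm(d)
def onz(r,z): return r[0]+r[1]*(z-r[0][2])/r[1][2]
def tri(rs):
    A=sum(np.eye(3)-np.outer(d,d) for c,d in rs); b=sum((np.eye(3)-np.outer(d,d))@c for c,d in rs)
    p=np.linalg.solve(A,b); return p,[float(np.linalg.norm(np.cross(p-c,d))) for c,d in rs]
def save(cam,n):
    im=env.capture(cam); cv2.imwrite(f"pics/{n}.png",im[:,:,::-1]); return im
def proj(cam,p):
    i=env.camera_info(cam); T=np.array(i["camera_from_world"]); q=T[:3,:3]@p+T[:3,3]
    u=np.array(i["mtx"])@[q[0],-q[1],-q[2]]; return u[:2]/u[2]
E
python3 - <<'E'
from h import *
np.set_printoptions(precision=1,suppress=True)
for c in("scene","top"):
    save(c,c+"0"); i=env.camera_info(c); print(c,list(i), ray(c,[280,210]))
    for t in("blue_tube","holder","head_tip","bed","tail_tip","tail_push","clamp_pivot","clamp_ball","bare_tube","pliers","tin","charger_box"):
        print(t,[(round(d["p"],2),np.round(d["centre"],1).tolist(),np.round(onz(ray(c,d["centre"]),15 if 'tube' in t else 60),0).tolist()) for d in env.pinpoint(c,t)])
print(env.get_state())
E
```

```text
pics
scene ['mtx', 'camera_from_world'] (array([ 929.7,  556.6, 1236.3]), array([-0.3, -0.5, -0.8]))
blue_tube [(0.95, [306.0, 190.4], [413.0, -149.0, 15.0]), (0.95, [310.9, 150.6], [306.0, -275.0, 15.0]), (0.75, [264.2, 130.7], [390.0, -438.0, 15.0]), (0.75, [209.3, 124.0], [533.0, -572.0, 15.0])]
holder [(0.65, [263.4, 253.6], [654.0, -9.0, 60.0])]
head_tip [(0.79, [251.5, 223.5], [631.0, -113.0, 60.0])]
bed [(0.66, [268.7, 244.8], [626.0, -25.0, 60.0])]
tail_tip [(0.97, [285.5, 265.1], [621.0, 55.0, 60.0]), (0.23, [263.0, 248.6], [646.0, -24.0, 60.0])]
tail_push [(0.88, [304.0, 284.3], [611.0, 130.0, 60.0])]
clamp_pivot [(0.53, [301.9, 263.8], [582.0, 76.0, 60.0]), (0.24, [250.7, 222.6], [631.0, -117.0, 60.0])]
clamp_ball [(0.69, [288.9, 259.8], [605.0, 46.0, 60.0]), (0.49, [306.7, 286.8], [609.0, 140.0, 60.0])]
bare_tube [(0.92, [365.9, 263.6], [415.0, 158.0, 15.0])]
pliers [(0.92, [409.9, 322.3], [444.0, 366.0, 60.0])]
tin [(0.86, [211.5, 168.3], [632.0, -358.0, 60.0])]
charger_box [(0.66, [193.0, 222.7], [772.0, -210.0, 60.0])]
top ['mtx', 'camera_from_world'] (array([ 382.2,  
[... 653 characters left out ...]
7.1, 249.5], [412.0, 159.0, 15.0]), (0.43, [276.2, 176.4], [631.0, -44.0, 15.0])]
pliers [(0.98, [143.1, 243.6], [428.0, 336.0, 60.0])]
tin [(0.6, [394.1, 186.4], [595.0, -387.0, 60.0])]
charger_box [(0.84, [343.3, 133.0], [752.0, -241.0, 60.0]), (0.57, [206.2, 250.2], [409.0, 155.0, 60.0])]
{'time': 1.3, 'joint_pos': array([-1.4,  0.3,  1.5,  0. ,  1.3, -0.1]), 'joint_velocities': array([-0., -0.,  0.,  0.,  0.,  0.]), 'joint_torque': array([  0. , -45.7, -25.2,  -0. ,   0. ,   0. ]), 'eef_pos': array([ 151.6, -554.7,  253.3]), 'ee_rot': array([0. , 1. , 0.1, 0. ]), 'force': array([0. , 0.6, 0.5]), 'wrist_torque': array([-0., -0., -0.]), 'finger_force': 0.0, 'grip_width': 85.13260650760364}
```

View pics/scene0.png

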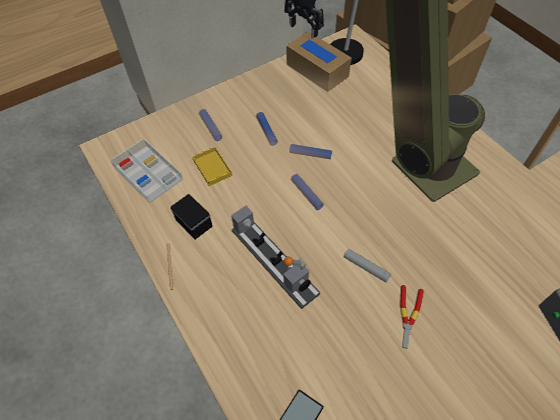

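View pics/top0.png

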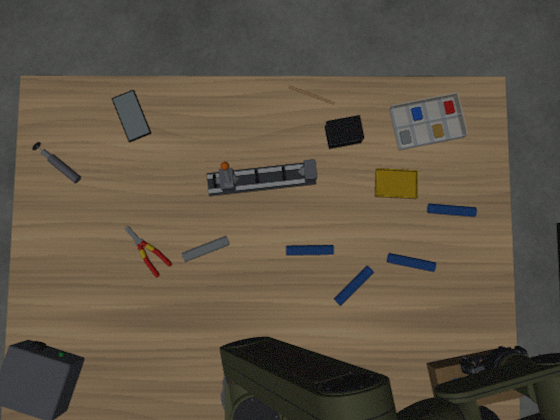

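The scene shows four blue tubes. The leftmost in the robot's frame (+y) is at top pixel (310,250), about (412,-146). The headstock is at top px (310,170) and the tailstock with the orange ball at (226,175). I'm moving the wrist camera over the tube.

```bash
python3 -m pendant '{"dr":[[0,0,0.7],[0,0,0.7],[0,0,0.7],[0,0,0.7],[0,0,0.7],[0,0,0.7],[0,0,0.7],[0,0,0.7],[0,0,0.7],[0,0,0.7],[0,0,0.7],[0,0,0.7],[0,0,0.7],[0,0,0.7],[0,0,0.7],[0,0,0.7],[0,0,0.7],[0,0,0.7],[0,0,0.7],[0,0,0.7]],"dp":[[0.65,1,0.3],[0.65,1,0.3],[0.65,1,0.3],[0.65,1,0.3],[0.65,1,0.3],[0.65,1,0],[0.65,1,0],[0.65,1,0],[0.65,1,0],[0.65,1,0],[0.65,1,0],[0.65,1,0],[0.65,1,0],[0.65,1,0],[0.65,1,0],[0.65,1,0],[0.65,1,0],[0.65,1,0],[0.65,1,0],[0.65,1,0]],"claw":[1,1,1,1,1,1,1,1,1,1,1,1,1,1,1,1,1,1,1,1]}' 40
python3 - <<'E'
from h import *
s=env.get_state(); print(s["eef_pos"],s["ee_rot"],s["joint_pos"])
save("wrist","w1"); print(ray("wrist",[280,210]))
print([(d["p"],d["centre"],onz(ray("wrist",d["centre"]),15)) for d in env.pinpoint("wrist","blue_tube")])
E
```

```text
time: 3.3
eef_pos: [412.0, -153.8, 283.5]
ee_rot: [0.0, 0.646, 0.763, 0.0]
force: [0.0, -0.2, 0.6]
grip_width: 85.2
finger_force: 0.0
[ 412.02041022 -153.78777218  283.47398987] [2.20515036e-04 6.46379957e-01 7.63015662e-01 3.75699757e-05] [-4.53312891e-01  8.98282222e-02  1.71654363e+00 -3.71226238e-05
  1.33477488e+00 -6.18439588e-01]
(array([402.15449015, -84.20594249, 404.75871501]), array([ 0.04646111, -0.26070462, -0.96429999]))
[(0.75, [228.0, 350.2], array([ 375.71270702, -435.99360645,   15.        ])), (0.59, [374.2, 346.6], array([ 605.77217703, -390.48462765,   15.        ])), (0.58, [195.8, 250.0], array([ 309.4736771 , -270.81747355,   15.        ])), (0.37, [487.8, 111.1], array([657.52021212, -19.94886883,  15.        ]))]
```

View pics/w1.png

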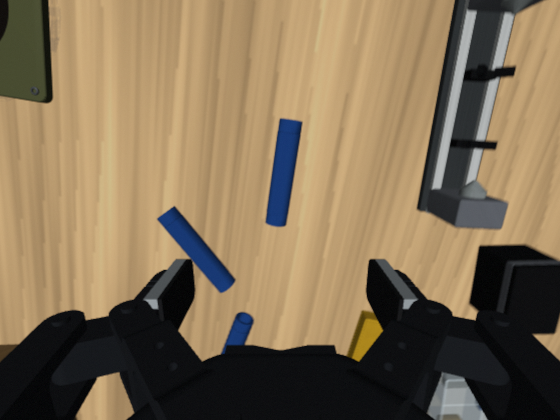

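The target tube is at (284,172) in the wrist picture, clear of its neighbours. The holder is at right, with its headstock at (465,205).

```bash
cat >> h.py <<'E'
def blue(cam,im,near):
    hsv=cv2.cvtColor(im,cv2.COLOR_RGB2HSV); m=cv2.inRange(hsv,(105,120,40),(130,255,255))
    n,l,st,ce=cv2.connectedComponentsWithStats(m)
    k=min((j for j in range(1,n) if st[j,4]>60),key=lambda j:np.hypot(*(ce[j]-near)))
    pts=np.argwhere(l==k)[:,::-1].astype(np.float32); c=pts.mean(0)
    (cx,cy),(w,h),_=r=cv2.minAreaRect(pts); b=cv2.boxPoints(r)
    e=sorted([(b[i]+b[(i+1)%4])/2 for i in range(4)],key=lambda q:-np.hypot(q[0]-cx,q[1]-cy))[:2]
    return len(pts),c,np.array(sorted(e,key=lambda q:q[1] if cam=="wrist" else -q[0])),(w,h)
E
python3 - <<'E'
from h import *
np.set_printoptions(precision=1,suppress=True)
R=[]
for c,ne in(("wrist",(284,172)),("top",(310,250)),("scene",(307,190))):
    im=env.capture(c); n,ct,e,wh=blue(c,im,ne); p=[onz(ray(c,x),15) for x in e]
    d=p[1]-p[0]; print(c,n,ct,e.tolist(),wh,onz(ray(c,ct),15),p,np.hypot(*d[:2]),np.arctan2(d[1],d[0])); R.append(ray(c,ct))
print(tri(R[:2]),tri(R))
E
```

```text
wrist 2202 [281.5 172.8] [[289.38787841796875, 121.37704467773438], [272.822998046875, 226.28787231445312]] (21.57482147216797, 106.21051788330078) [ 411.9 -141.6   15. ] [array([411. , -75.1,  15. ]), array([ 412.3, -218.1,   15. ])] 143.01449274802704 -1.561759766942744
top 66 [290.4 249.8] [[295.0, 250.0], [291.0, 246.0]] (8.0, 8.0) [411.6 -87.1  15. ] [array([ 411. , -100.5,   15. ]), array([422.8, -88.7,  15. ])] 16.649586340600703 0.7875217472744312
scene 128 [264.1 122.2] [[270.00006103515625, 135.50003051757812], [258.60003662109375, 112.70001983642578]] (25.491174697875977, 6.7082037925720215) [ 368.9 -472.8   15. ] [array([ 384.8, -408.5,   15. ]), array([ 361.3, -522.8,   15. ])] 116.7330205409941 -1.7737010653709453
(array([401.6, -80.1, 447.6]), [1.787291181404203, 1.7872911814042745]) (array([ 447.3, -113.8,  370.6]), [50.412069928124076, 53.41207000300637, 103.252626763575])
```

```bash
python3 -m pendant '{"dr":[[0,0,0],[0,0,0],[0,0,0],[0,0,0],[0,0,0],[0,0,0],[0,0,0]],"dp":[[1,0.5,0],[1,0.5,0],[1,0.5,0],[1,0.5,0],[1,0.5,0],[1,0.5,0],[0,0,0]],"claw":[1,1,1,1,1,1,1]}'
cat > m.py <<'E'
from h import *
np.set_printoptions(precision=1,suppress=True)
im=save("wrist","w2"); i=env.camera_info("wrist")
R={}
n,ct,e,wh=blue("wrist",im,proj("wrist",[412,-145,15])); p=[onz(ray("wrist",x),15) for x in e]
print("tube",ct,onz(ray("wrist",ct),15),p); Rt=[ray("wrist",ct)]
t0=cv2.imread("pics/top0.png")[:,:,::-1].copy(); n,ct,e,wh=blue("top",t0,(310,250)); print("top",n,ct,onz(ray("top",ct),15),[onz(ray("top",x),15) for x in e]); Rt.append(ray("top",ct))
s0=cv2.imread("pics/scene0.png")[:,:,::-1].copy(); n,ct,e,wh=blue("scene",s0,(307,190)); print("scene",n,ct,onz(ray("scene",ct),15)); Rt.append(ray("scene",ct))
print("tri tube",tri(Rt[:2]),tri(Rt))
Z=dict(holder=0,head_tip=60,bed=60,tail_tip=60,tail_push=60,clamp_pivot=97,clamp_ball=160)
for t,z in Z.items():
    rs=[]
    for c in("wrist","top","scene"):
        d=env.pinpoint(c,t)
        if d: rs.append(ray(c,d[0]["centre"])); print(t,c,round(d[0]["p"],2),np.array(d[0]["centre"]),onz(rs[-1],z))
    if len(rs)>1: print("   tri",*tri(rs))
E
python3 m.py
```

```text
time: 4.25
eef_pos: [533.6, -95.1, 283.1]
ee_rot: [0.001, 0.648, 0.762, 0.0]
force: [0.1, -0.5, 0.2]
grip_width: 85.2
finger_force: 0.0
tube [187.3 200.1] [ 410.2 -141.    15. ] [array([409. , -73.1,  15. ]), array([ 412.5, -219.2,   15. ])]
top 391 [309.2 249.6] [ 412.3 -142.5   15. ] [array([ 415. , -210.1,   15. ]), array([410.3, -76.6,  15. ])]
scene 114 [264.4 122.4] [ 368.5 -471.5   15. ]
tri tube (array([ 411.5, -141.4,   17.1]), [1.2509439912330005, 1.2509439912330427]) (array([ 476.9, -119. ,  338.7]), [72.02552393046335, 71.16360270816665, 82.33662252890748])
holder wrist 0.85 [358.9 156. ] [631.6 -45.6   0. ]
holder top 0.7 [277.6 178.3] [627.1 -48.5   0. ]
holder scene 0.67 [259.2 249.7] [643.2 -56.2   0. ]
   tri [634.5 -50.7  -4.6] [5.0532934707554, 6.939438301262363, 10.708525366776863]
head_tip wrist 0.81 [364.3 210.4] [ 636.7 -106.    60. ]
head_tip top 0.74 [296.2 171. ] [ 639.3 -103.1   60. ]
head_tip scene 0.86 [253.1 224.4] [ 628.6 -107.6   60. ]
   tri [ 633.7 -102.2   72.7] [1.6180613491432096, 3.360153203986619, 2.5591373532288615]
bed wrist 0.82 [374.  147.2]
[... 358 characters left out ...]
 60. ]
   tri [623.1  67.8  56.1] [4.025254820361443, 7.007315041170504, 8.340422953258987]
tail_push top 0.69 [216.4 182.3] [605.7 128.6  60. ]
tail_push scene 0.66 [367.  262.4] [429.2 171.4  60. ]
   tri [538.6 165.4 212.4] [71.52507896324727, 71.52507896324718]
clamp_pivot wrist 0.91 [378.7  12.4] [593.3  89.3  97. ]
clamp_pivot top 0.66 [394.3 186.9] [ 587.9 -379.6   97. ]
clamp_pivot scene 0.55 [300.8 262.9] [593.4  87.5  97. ]
   tri [574.3 -66.5 243.8] [96.52265117602698, 275.1293664069288, 202.00847308144904]
clamp_ball top 0.44 [208.5 250.7] [406.1 134.3 160. ]
clamp_ball scene 0.57 [289.1 258.3] [629.6  86.2 160. ]
   tri [505.5  95.6  71.9] [110.26619346986419, 110.2661934698641]
```

View pics/w2.png

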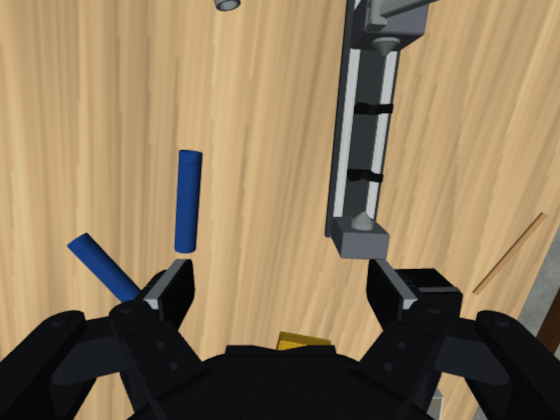

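The wrist picture shows the tube at (188,200), the cradles at (373,108) and (365,176), and the centres at (385,45) and (363,215). I'm moving over the holder for two closer views.

```bash
python3 -m pendant '{"dr":[[0,0,0],[0,0,0],[0,0,0],[0,0,0],[0,0,0],[0,0,0]],"dp":[[0.8,0.6,0.4],[0.8,0.6,0.4],[0.8,0.6,0.4],[0.8,0.6,0.4],[0.8,0.6,0.4],[0,0,0]],"claw":[1,1,1,1,1,1]}'
cat > m2.py <<'E'
from h import *
import sys,pickle,os
np.set_printoptions(precision=1,suppress=True)
save("wrist",sys.argv[1])
Z=dict(holder=0,head_tip=60,bed=60,tail_tip=60,tail_push=60,clamp_pivot=97,clamp_ball=160)
R=pickle.load(open("r.pkl","rb")) if os.path.exists("r.pkl") else {}
for t,z in Z.items():
    d=env.pinpoint("wrist",t)
    if d: r=ray("wrist",d[0]["centre"]); R.setdefault(t,[]).append(r); print(t,round(d[0]["p"],2),np.array(d[0]["centre"]),onz(r,z))
    if len(R.get(t,[]))>1: print("   tri",*tri(R[t]))
pickle.dump(R,open("r.pkl","wb"))
E
python3 m2.py w3
python3 -m pendant '{"dr":[[0,0,0],[0,0,0],[0,0,0],[0,0,0],[0,0,0],[0,0,0]],"dp":[[0,1,0],[0,1,0],[0,1,0],[0,1,0],[0,1,0],[0,0,0]],"claw":[1,1,1,1,1,1]}'
python3 m2.py w4
```

```text
time: 5.95
eef_pos: [614.0, -33.4, 324.2]
ee_rot: [0.001, 0.647, 0.763, 0.001]
force: [0.1, 0.0, -1.1]
grip_width: 85.4
finger_force: 0.0
holder 0.9 [293.4 184.6] [633.6 -45.1   0. ]
head_tip 0.57 [289.1 238.8] [ 635.9 -111.8   60. ]
bed 0.69 [293.9 182.8] [628.3 -32.4  60. ]
tail_tip 0.57 [299.1 104.7] [617.7  64.9  60. ]
tail_push 0.84 [300.7  40.4] [607.  135.1  60. ]
clamp_pivot 0.86 [280.8  77.7] [591.6  86.   97. ]
clamp_ball 0.78 [326.5  64.5] [631.6  93.4 160. ]
time: 6.95
eef_pos: [611.1, 67.3, 323.3]
ee_rot: [-0.0, 0.647, 0.763, 0.0]
force: [0.0, 0.1, -0.1]
grip_width: 85.5
finger_force: 0.0
holder 0.56 [281.7 244.4] [632.3 -46.4   0. ]
   tri [632.5 -44.1   5.7] [0.6487906315823434, 0.6487906315823189]
head_tip 0.89 [278.2 298.5] [ 637.1 -109.5   60. ]
   tri [ 637.4 -115.4   50.5] [0.6059588502309877, 0.6059588502309264]
bed 0.69 [281.1 250.9] [628.8 -32.8  60. ]
   tri [628.5 -32.2  61.5] [0.24988416390123191, 0.24988416390134296]
tail_tip 0.8 [286.7 185.2] [620.9  62.   60. ]
   tri [618.7  64.   71. ] [1.5730267346314544, 1.5730267346311404]
tail_push 0.66 [286.8 126.2] [608.4 136.7  60. ]
   tri [607.9 136.8  53.7] [0.7141155896933273, 0.7141155896932633]
clamp_ball 0.81 [311.5 179.1] [638.8  90.4 160. ]
   tri [634.   91.6 169.7] [3.4780724924175708, 3.4780724924178363]
```

View pics/w4.png

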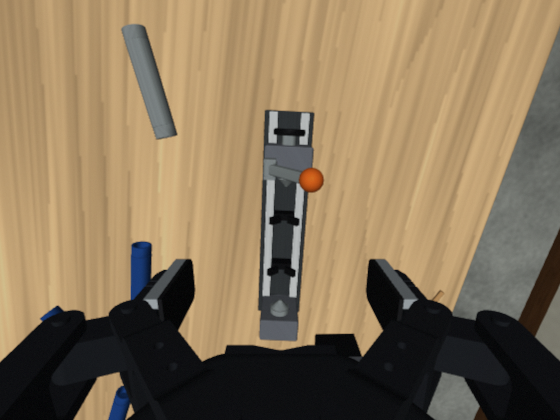

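The wrist picture shows the holder nearly vertical: push knob (290,132), tailstock (288,157), ball (311,180), cradles (285,219) and (282,268), head centre (279,308). I'll refine the axis from the bright rails.

```bash
python3 -m pendant '{"dr":[[0,0,0]],"dp":[[0,0,0]],"claw":[1]}' >/dev/null; cat > rail.py <<'E'
from h import *
np.set_printoptions(precision=3,suppress=True)
im=env.capture("wrist"); hsv=cv2.cvtColor(im,cv2.COLOR_RGB2HSV)
m=cv2.inRange(hsv,(0,0,150),(180,45,255)); m[:100]=0; m[320:]=0; m[:,:240]=0; m[:,330:]=0
n,l,st,ce=cv2.connectedComponentsWithStats(m)
for k in range(1,n):
    if st[k,4]<40: continue
    q=np.argwhere(l==k)[:,::-1]; w=np.array([onz(ray("wrist",p),20) for p in q])
    vx,vy,x0,y0=cv2.fitLine(w[:,:2].astype(np.float32),cv2.DIST_HUBER,0,.01,.01).ravel()
    if vy<0: vx,vy=-vx,-vy
    print(st[k],"ang",np.arctan2(vy,vx),"x at y=0:",x0-y0*vx/vy,"y range",w[:,1].min(),w[:,1].max())
# cradles: dark rows profile along axis at z~40
t=1.675
for y in range(-110,190,4):
    r=[]
    for off in (-13,13):
        p=np.array([629+off*np.sin(t)-(y+35)*0.105, y, 25.]); u=proj("wrist",p).round().astype(int); r.append(int(im[u[1],u[0]].mean()))
    print(y,r,end="; ")
hsvm=cv2.inRange(hsv,(3,150,120),(18,255,255)); mm=cv2.moments(hsvm,True); print("\nball",mm["m10"]/mm["m00"],mm["m01"]/mm["m00"],ray("wrist",[mm["m10"]/mm["m00"],mm["m01"]/mm["m00"]]))
big=cv2.resize(im[100:345,235:345,::-1],None,fx=2.4,fy=2.4,interpolation=cv2.INTER_CUBIC)
cv2.imwrite("pics/crop.png",big)
E
python3 rail.py
```

```text
[269 109   8  32 207] ang 1.7177552 x at y=0: 608.6446 y range 115.97971282262887 157.1555294250076
[300 111  10  31 195] ang 1.7079937 x at y=0: 653.1988 y range 121.01113545246623 162.3549314272742
[263 177  11 117 704] ang 1.684481 x at y=0: 604.38934 y range -128.06241703921242 63.48211688488047
[290 181  14 114 644] ang 1.6894745 x at y=0: 649.07495 y range -122.72287309358694 64.2739976836136
-110 [107, 49]; -106 [143, 47]; -102 [146, 48]; -98 [42, 51]; -94 [39, 48]; -90 [37, 46]; -86 [11, 48]; -82 [10, 25]; -78 [12, 14]; -74 [68, 13]; -70 [99, 9]; -66 [123, 17]; -62 [25, 11]; -58 [30, 8]; -54 [39, 37]; -50 [48, 49]; -46 [54, 47]; -42 [60, 49]; -38 [78, 48]; -34 [46, 48]; -30 [47, 48]; -26 [46, 46]; -22 [46, 49]; -18 [41, 47]; -14 [40, 48]; -10 [48, 48]; -6 [56, 48]; -2 [33, 47]; 2 [11, 32]; 6 [7, 13]; 10 [14, 13]; 14 [26, 11]; 18 [21, 12]; 22 [38, 13]; 26 [46, 48]; 30 [46, 47]; 34 [47, 47]; 38 [48, 48]; 42 [46, 48]; 46 [48, 47]; 50 [48, 47]; 54 [46, 47]; 58 [48, 47]; 62 [48, 47]; 66 [49, 48]; 70 [61, 102]; 74 [103, 104]; 78 [103, 105]; 82 [106, 103]; 86 [84, 85]; 90 [90, 96]; 94 [97, 96]; 98 [97, 97]; 102 [96, 98]; 106 [96, 97]; 110 [96, 97]; 114 [79, 97]; 118 [50, 60]; 122 [49, 45]; 126 [50, 49]; 130 [12, 49]; 134 [14, 11]; 138 [40, 13]; 142 [49, 48]; 146 [48, 48]; 150 [50, 48]; 154 [48, 48]; 158 [48, 49]; 162 [158, 101]; 166 [158, 156]; 170 [157, 155]; 174 [156, 155]; 178 [155, 158]; 182 [156, 157]; 186 [156, 158]; 
ball 310.86384976525824 175.85211267605635 (array([600.871, 132.46 , 444.388]), array([ 0.127, -0.134, -0.983]))
```

View pics/crop.png

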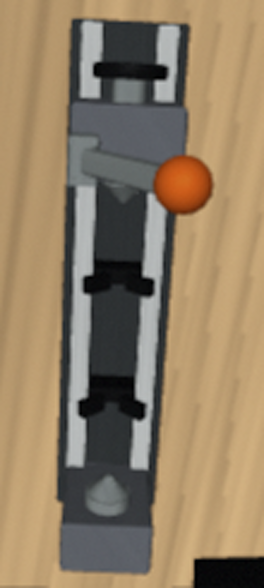

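The crop shows the cradle arm tops at crop rows about 286 and 408, headstock top edge about 513, base end about 20, and knob about 70. I'm converting these to positions.

```bash
python3 - <<'E'
from h import *
np.set_printoptions(precision=1,suppress=True)
u=np.array([-.109,.994])
for n,cx,cy,z,ym in(("cr60",118,286,56,60),("cr-20",112,408,56,-20),("headedge",107,514,85,-80),("headback",105,571,85,-114),("end",130,20,20,210),("headtip",107,474,60,-61),("tailtip",122,201,60,None),("knobtop",130,71,80,None),("tsback",130,103,85,None),("pivot",92,162,97,None)):
    p=onz(ray("wrist",[235+cx/2.4,100+cy/2.4]),z)[:2]
    print(n,p,"origin" if ym is not None else "", p-u*ym if ym is not None else "")
E
```

```text
cr60 [625.8  14. ] origin [632.3 -45.6]
cr-20 [635.  -63.8] origin [632.9 -43.9]
headedge [ 640.8 -118.1] origin [632.1 -38.5]
headback [ 646.1 -157.9] origin [633.7 -44.6]
end [608.5 161.6] origin [631.4 -47.1]
headtip [ 639. -107.] origin [632.3 -46.4]
tailtip [619.5  64.4]  
knobtop [611.5 133.7]  
tsback [614.  118.5]  
pivot [599.8  87.9]
```

```bash
python3 -m pendant '{"dr":[[0,0,-0.14],[0,0,-0.14],[0,0,-0.14],[0,0,-0.14],[0,0,-0.14],[0,0,-0.14],[0,0,-0.14],[0,0,-0.14],[0,0,-0.14],[0,0,-0.14],[0,0,0],[0,0,0]],"dp":[[-0.91,-0.96,0],[-0.91,-0.96,-0.5],[-0.91,-0.96,-0.7],[-0.91,-0.96,-0.7],[-0.91,-0.96,-0.7],[-0.91,-0.96,-0.7],[-0.91,-0.96,-0.7],[-0.91,-0.96,-0.7],[-0.91,-0.96,-0.7],[-0.91,-0.96,-0.7],[-0.91,-0.96,-0.3],[0,0,0]],"claw":[1,1,1,1,1,1,1,1,1,1,1,1]}'
python3 - <<'E'
from h import *
np.set_printoptions(precision=1,suppress=True)
im=save("wrist","w5"); n,ct,e,wh=blue("wrist",im,proj("wrist",[412,-145,15])); p=[onz(ray("wrist",x),15) for x in e]; d=p[0]-p[1]
print(n,ct,e.tolist(),onz(ray("wrist",ct),15),p,np.arctan2(d[1],d[0]))
s=env.get_state();print(s["eef_pos"],2*np.arctan2(s["ee_rot"][2],s["ee_rot"][1]))
E
```

```text
time: 8.7
eef_pos: [408.5, -146.9, 194.3]
ee_rot: [-0.001, 0.703, 0.712, -0.001]
force: [0.5, -0.2, -0.6]
grip_width: 85.4
finger_force: 0.0
3592 [285.2 189.9] [[285.0, 125.0], [285.0, 259.0]] [ 415.7 -139.4   15. ] [array([414.3, -73.9,  15. ]), array([ 416.9, -218.6,   15. ])] 1.588401005939292
[ 410.3 -146.5  195.1] 1.5834064688620042
```

```bash
python3 -m pendant '{"dr":[[0,0,0],[0,0,0],[0,0,0],[0,0,0],[0,0,0],[0,0,0],[0,0,0],[0,0,0],[0,0,0],[0,0,0],[0,0,0],[0,0,0]],"dp":[[0.1,0,-1],[0.05,0,-1],[0,0,-1],[0,0,-1],[0,0,-1],[0,0,-1],[0,0,-0.8],[0,0,-0.6],[0,0,-0.5],[0,0,-0.3],[0,0,-0.2],[0,0,0]],"claw":[1,1,1,1,1,1,1,1,1,1,1,1]}'
python3 -m pendant '{"dr":[[0,0,0],[0,0,0],[0,0,0],[0,0,0],[0,0,0],[0,0,0],[0,0,0],[0,0,0]],"dp":[[0,0,0],[0,0,0],[0,0,0],[0,0,0],[0,0,0],[0,0,0],[0,0,0],[0,0,0]],"claw":[-0.2,-0.35,-0.6,-1,-1,-1,-1,-1]}' 40
```

```text
time: 9.95
eef_pos: [414.6, -145.8, 27.1]
ee_rot: [-0.0, 0.702, 0.713, 0.0]
force: [-0.7, 0.6, 1.1]
grip_width: 85.7
finger_force: 0.0
time: 10.75
eef_pos: [414.4, -145.9, 27.7]
ee_rot: [0.0, 0.702, 0.713, 0.0]
force: [-1.9, 0.2, 6.4]
grip_width: 28.5
finger_force: 39.1
```

```bash
python3 -m pendant '{"dr":[[0,0,0],[0,0,0],[0,0,0],[0,0,0],[0,0,0.1],[0,0,0.1],[0,0,0.1],[0,0,0.1],[0,0,0.1],[0,0,0.1],[0,0,0.1],[0,0,0.1],[0,0,0.1],[0,0,0],[0,0,0],[0,0,0],[0,0,0]],"dp":[[0,0,0.4],[0,0,0.8],[0,0,1],[0,0,1],[0.4,0.2,1],[0.9,0.5,1],[0.9,0.5,1],[1,0.55,0.4],[1,0.55,0],[1,0.55,0],[1,0.55,0],[1,0.55,0],[1,0.55,0],[1,0.6,0],[0.9,0.5,0],[0.6,0.3,0],[0,0,0]],"claw":[-1,-1,-1,-1,-1,-1,-1,-1,-1,-1,-1,-1,-1,-1,-1,-1,-1]}'
python3 -m pendant '{"dr":[[0,0,0],[0,0,0]],"dp":[[0,0,0],[0,0,0]],"claw":[-1,-1]}'
python3 - <<'E'
from h import *
np.set_printoptions(precision=2,suppress=True)
s=env.get_state(); P=np.array(s["eef_pos"]);psi=2*np.arctan2(s["ee_rot"][2],s["ee_rot"][1]); print(P,psi)
im=save("wrist","w6")
n,ct,e,wh=blue("wrist",im,proj("wrist",P-[0,0,11])); z=P[2]-11; p=[onz(ray("wrist",x),z) for x in e]; d=p[0]-p[1]
print(n,ct,e.tolist(),wh,p,(p[0]+p[1])/2,np.arctan2(d[1],d[0]))
E
```

```text
time: 12.45
eef_pos: [629.7, -27.2, 159.2]
ee_rot: [0.0, 0.667, 0.745, 0.0]
force: [-0.4, -0.5, -0.6]
grip_width: 28.6
finger_force: 40.0
time: 12.65
eef_pos: [627.0, -28.3, 159.1]
ee_rot: [-0.001, 0.667, 0.745, -0.001]
force: [0.3, 0.4, -1.4]
grip_width: 28.4
finger_force: 40.0
[626.97 -28.35 159.09] 1.6800315680758315
14065 [279.75 228.87] [[279.5, 118.0], [279.5, 350.0]] (232.0, 67.0) [array([619.13,  44.26, 148.09]), array([632.23, -75.56, 148.09])] [625.68 -15.65 148.09] 1.6797215960606162
```

View pics/w6.png

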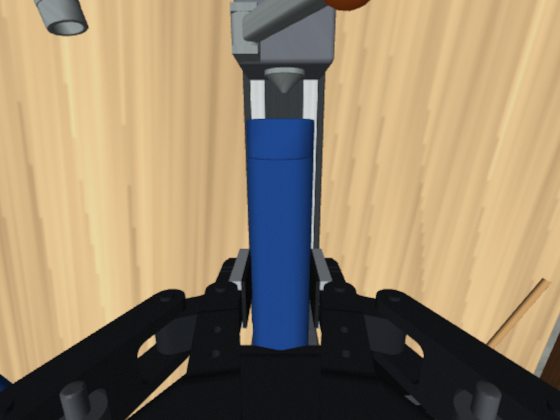

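The tube is held straight and parallel to the rails, with its far end at row 118. The tail cone tip is at (285,92), and the rails at row 100 span 251–317.

```bash
python3 - <<'E'
from h import *
np.set_printoptions(precision=2,suppress=True)
im=cv2.imread("pics/w6.png")
print(im[100,240:325].mean(1).astype(int).tolist())
for r in(85,100,110):
  for c in(244,251,317,321): print(r,c,onz(ray("wrist",[c,r]),20)[:2],end=" ")
print("\ntip",onz(ray("wrist",[285,93]),60), "axis x at tube y=",-25.3)
for d in env.pinpoint("wrist","tail_tip")[:1]: print(d,onz(ray("wrist",d["centre"]),60))
E
```

```text
[167, 170, 167, 135, 55, 58, 59, 59, 59, 59, 138, 202, 208, 209, 207, 204, 205, 204, 205, 210, 210, 207, 203, 197, 153, 57, 59, 58, 57, 57, 59, 59, 59, 57, 58, 58, 56, 58, 58, 56, 58, 60, 58, 58, 57, 59, 59, 57, 57, 57, 59, 59, 58, 59, 58, 59, 59, 58, 57, 59, 58, 58, 70, 147, 202, 207, 209, 205, 203, 205, 205, 208, 212, 209, 205, 203, 195, 142, 59, 59, 59, 59, 56, 59, 123]
85 244 [586.15  71.29] 85 251 [591.9   71.92] 85 317 [646.13  77.87] 85 321 [649.42  78.23] 100 244 [587.02  59.7 ] 100 251 [592.85  60.33] 100 317 [647.8   66.36] 100 321 [651.13  66.73] 110 244 [587.62  51.79] 110 251 [593.5   52.44] 110 317 [648.94  58.53] 110 321 [652.3   58.89] 
tip [620.48  64.38  60.  ] axis x at tube y= -25.3
{'centre': [285.4, 89.5], 'p': 0.96} [620.75  66.7   60.  ]
```

```bash
python3 -m pendant '{"dr":[[0,0,0],[0,0,0],[0,0,0],[0,0,0],[0,0,0],[0,0,0],[0,0,0]],"dp":[[0.15,0,-0.7],[0,0,-1],[0,0,-1],[0,0,-0.8],[0,0,-0.4],[0,0,-0.2],[0,0,0]],"claw":[-1,-1,-1,-1,-1,-1,-1]}'
python3 -m pendant '{"dr":[[0,0,0],[0,0,0],[0,0,0],[0,0,0]],"dp":[[0,0,-0.1],[0,0,-0.05],[0,0,0],[0,0,0]],"claw":[-1,-1,-1,-1]}'
```

```text
time: 13.45
eef_pos: [631.2, -27.9, 76.7]
ee_rot: [-0.0, 0.667, 0.745, -0.0]
force: [-0.6, -0.6, -2.0]
grip_width: 28.6
finger_force: 40.0
time: 13.85
eef_pos: [631.6, -27.9, 74.8]
ee_rot: [0.0, 0.667, 0.745, 0.0]
force: [-0.3, -0.1, -1.3]
grip_width: 28.5
finger_force: 40.0
```

```bash
for i in 1 2 3; do python3 -m pendant '{"dr":[[0,0,0],[0,0,0]],"dp":[[-0.02,0,-0.06],[0,0,0]],"claw":[-1,-1]}' | egrep 'eef_pos|force'; done
```

```text
eef_pos: [631.1, -27.9, 73.8]
force: [-1.1, 0.2, 3.4]
finger_force: 40.5
eef_pos: [631.0, -28.0, 73.5]
force: [-1.9, -0.2, 7.3]
finger_force: 41.1
eef_pos: [630.9, -28.0, 73.3]
force: [-3.8, 0.1, 14.3]
finger_force: 41.5
```

Contact is made at the expected height, so I'm opening gently and retreating.

```bash
python3 -m pendant '{"dr":[[0,0,0],[0,0,0],[0,0,0],[0,0,0],[0,0,0],[0,0,0],[0,0,0],[0,0,0]],"dp":[[-0.03,0,0.04],[0,0,0],[0,0,0],[0,0,0],[0,0,0],[0,0,0],[0,0,0],[0,0,0]],"claw":[-1,-0.3,-0.2,-0.1,0,0.3,0.6,1]}' 
python3 -m pendant '{"dr":[[0,0,0],[0,0,0],[0,0,0],[0,0,0],[0,0,0],[0,0,0],[0,0,0],[0,0,0]],"dp":[[0,0,0.3],[0,0,0.6],[0,0,1],[0,0,1],[0,0,1],[0,0,1],[0,0,1],[0,0,0]],"claw":[1,1,1,1,1,1,1,1]}'
python3 - <<'E'
from h import *
np.set_printoptions(precision=2,suppress=True)
im=save("wrist","w7")
n,ct,e,wh=blue("wrist",im,proj("wrist",[629,-25,60])); p=[onz(ray("wrist",x),60) for x in e]; d=p[0]-p[1]
print(n,ct,e.tolist(),wh,p,(p[0]+p[1])/2,np.arctan2(d[1],d[0]))
E
```

```text
time: 15.25
eef_pos: [629.5, -27.9, 71.4]
ee_rot: [-0.0, 0.667, 0.745, -0.0]
force: [-0.6, 0.4, 0.3]
grip_width: 80.2
finger_force: 0.0
time: 16.05
eef_pos: [632.0, -28.1, 194.0]
ee_rot: [0.003, 0.667, 0.745, 0.002]
force: [-0.0, -0.3, -0.5]
grip_width: 85.3
finger_force: 0.0
5055 [276.56 199.22] [[276.0, 123.0], [276.0, 281.0]] (158.0, 34.0) [array([620.31,  44.48,  60.  ]), array([ 635.84, -101.16,   60.  ])] [628.08 -28.34  60.  ] 1.677042713565808
```

View pics/w7.png

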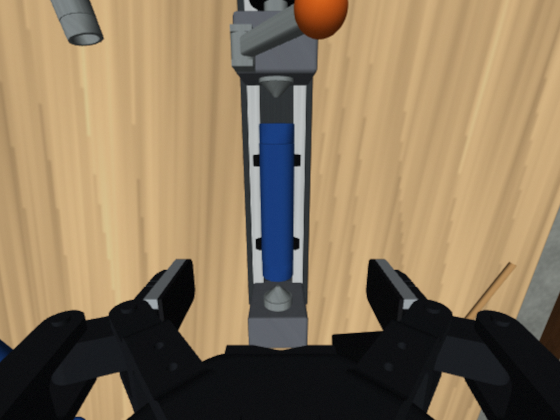

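The tube lies in both cradles, in line with both cones: tube (276,123–281), tail tip (276,97), head tip (277,288). Now I'm going up and behind the push knob, tilting the tool so the body keeps clear of the lever ball.

```bash
python3 -m pendant '{"dr":[[0,0,0],[0,0,0],[0,0,0],[-0.4,-0.044,0],[-0.4,-0.044,0],[-0.4,-0.044,0],[-0.4,-0.044,0],[-0.4,-0.044,0],[-0.4,-0.044,0],[-0.4,-0.044,0],[-0.4,-0.044,0],[-0.4,-0.044,0],[-0.4,-0.044,0],[0,0,0],[0,0,0],[0,0,0]],"dp":[[0,0,1],[0,0,1],[0,0,1],[-0.1,1,0.3],[-0.1,1,0],[-0.1,1,0],[-0.1,1,0],[-0.1,1,0],[-0.1,1,0],[-0.1,1,0],[-0.1,1,0],[-0.1,1,0],[-0.1,1,0],[-0.1,1,0],[-0.1,0.5,0],[0,0,0]],"claw":[1,1,1,-1,-1,-1,-1,-1,-1,-1,-1,-1,-1,-1,-1,-1]}'
python3 -m pendant '{"dr":[[0,0,0],[0,0,0]],"dp":[[0,0,0],[0,0,0]],"claw":[-1,-1]}'
python3 m2.py w8
```

```text
time: 17.7
eef_pos: [605.4, 203.3, 255.0]
ee_rot: [0.155, 0.652, 0.729, -0.14]
force: [0.2, -1.5, 0.6]
grip_width: -0.1
finger_force: 0.0
time: 17.9
eef_pos: [605.7, 200.8, 255.8]
ee_rot: [0.156, 0.653, 0.728, -0.14]
force: [0.6, -0.0, 0.1]
grip_width: 0.0
finger_force: 0.0
holder 0.73 [282.1 247.4] [636.5 -47.5   0. ]
   tri [633.9 -44.8   2.7] [0.49472688168650497, 1.8234541158469717, 2.2427627653145]
head_tip 0.35 [299.4 271.9] [660.9 -34.   60. ]
   tri [ 656.4 -146.8  -21.7] [13.378965470730813, 17.023558753156085, 26.10049219613126]
   tri [628.5 -32.2  61.5] [0.24988416390123191, 0.24988416390134296]
tail_tip 0.95 [279.  219.7] [619.2  67.6  60. ]
   tri [619.5  63.7  56.8] [2.2409179000413992, 2.6824280562362044, 0.7976144786239326]
tail_push 0.7 [277.3 172.5] [609.8 137.7  60. ]
   tri [608.5 136.2  57.5] [1.4924098548298304, 0.5113528349057073, 1.434133091270251]
clamp_pivot 0.59 [260.8 226.3] [596.5  88.5  97. ]
   tri [594.   86.4  94.9] [2.4770054384343694, 2.4770054384343463]
clamp_ball 0.83 [298. 272.] [635.4  91.4 160. ]
   tri [635.1  92.1 161.5] [3.749759751848121, 3.821528875118778, 0.6665483448742257]
```

```bash
python3 -m pendant '{"dr":[[0,0,0],[0,0,0],[0,0,0],[0,0,0],[0,0,0],[0,0,0],[0,0,0],[0,0,0],[0,0,0],[0,0,0],[0,0,0]],"dp":[[0,0,-1],[0,0,-1],[0,0,-1],[0,0,-1],[0,0,-1],[0,0,-1],[0,0,-1],[0,0,-1],[0,0,-0.7],[0.1,-1,-0.3],[0,0,0]],"claw":[-1,-1,-1,-1,-1,-1,-1,-1,-1,-1,-1]}'
python3 -m pendant '{"dr":[[0,0,0],[0,0,0],[0,0,0]],"dp":[[0,-0.5,0],[0.05,-0.3,0],[0,0,0]],"claw":[-1,-1,-1]}'
```

```text
time: 19.4
eef_pos: [606.7, 180.1, 74.4]
ee_rot: [0.155, 0.653, 0.728, -0.141]
force: [-0.7, 0.4, -0.4]
grip_width: -0.1
finger_force: 0.0
time: 19.7
eef_pos: [609.0, 165.5, 76.3]
ee_rot: [0.156, 0.653, 0.728, -0.139]
force: [-1.0, -1.1, 0.2]
grip_width: 0.1
finger_force: 0.0
```

```bash
python3 -m pendant '{"dr":[[0,0,0],[0,0,0],[0,0,0],[0,0,0],[0,0,0],[0,0,0],[0,0,0]],"dp":[[0.025,-0.25,0],[0.025,-0.25,0],[0.025,-0.25,0],[0.025,-0.25,0],[0.025,-0.25,0],[0.025,-0.25,0],[0,0,0]],"claw":[-1,-1,-1,-1,-1,-1,-1]}'
python3 m2.py w9 | egrep -A1 'tail|ball'
```

```text
time: 20.4
eef_pos: [612.1, 135.4, 75.8]
ee_rot: [0.156, 0.653, 0.728, -0.139]
force: [0.3, 2.3, 0.0]
grip_width: 0.2
finger_force: 0.7
```

View pics/w9.png

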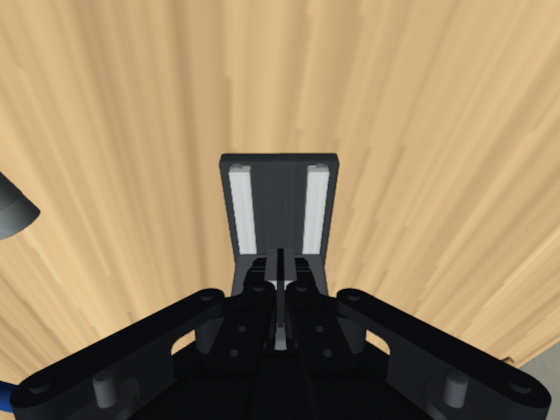

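The fingers are centred behind the knob between the rails and in light contact, so I keep pushing.

```bash
python3 -m pendant '{"dr":[[0,0,0],[0,0,0],[0,0,0],[0,0,0],[0,0,0],[0,0,0]],"dp":[[0.025,-0.2,0],[0.025,-0.2,0],[0.025,-0.2,0],[0.025,-0.2,0],[0.02,-0.2,0],[0,0,0]],"claw":[-1,-1,-1,-1,-1,-1]}' | egrep 'time|eef|force'
for i in 1 2 3 4; do python3 -m pendant '{"dr":[[0,0,0],[0,0,0]],"dp":[[0.01,-0.12,0],[0,0,0]],"claw":[-1,-1]}' | egrep 'eef_pos|^force'; done
```

```text
time: 21.4
eef_pos: [613.5, 116.0, 75.2]
force: [-2.0, 3.0, -1.2]
finger_force: 1.8
eef_pos: [613.8, 113.9, 75.2]
force: [-1.8, 4.3, -1.0]
eef_pos: [614.0, 111.5, 75.2]
force: [-1.7, 4.7, -1.2]
eef_pos: [614.3, 109.1, 75.2]
force: [-2.4, 4.2, -1.4]
eef_pos: [614.6, 106.7, 75.3]
force: [-1.3, 4.5, -1.6]
```

```bash
for i in 1 2 3 4 5 6 7; do python3 -m pendant '{"dr":[[0,0,0],[0,0,0]],"dp":[[0.01,-0.12,0],[0,0,0]],"claw":[-1,-1]}' | egrep 'eef_pos|^force'; done
```

```text
eef_pos: [614.8, 104.9, 75.2]
force: [-1.9, 6.2, -1.8]
eef_pos: [614.9, 104.4, 75.2]
force: [-3.5, 12.9, 0.3]
eef_pos: [614.9, 103.9, 75.2]
force: [-6.0, 17.6, 1.9]
eef_pos: [615.0, 103.6, 75.3]
force: [-8.4, 24.4, 5.1]
eef_pos: [615.1, 103.2, 75.3]
force: [-9.9, 30.3, 6.3]
eef_pos: [615.1, 102.9, 75.3]
force: [-12.8, 36.0, 9.4]
eef_pos: [615.2, 102.6, 75.3]
force: [-15.2, 43.8, 9.4]
```

The tailstock is hard home, stalled at the expected place. I'm backing off, rising, straightening the tool and measuring again.

```bash
python3 -m pendant '{"dr":[[0,0,0],[0,0,0],[0,0,0],[0,0,0],[0,0,0],[0,0,0],[0,0,0],[0,0,0],[0.4,0.044,0],[0.4,0.044,0],[0.4,0.044,0],[0.4,0.044,0],[0.4,0.044,0],[0.4,0.044,0],[0.4,0.044,0],[0.4,0.044,0],[0.4,0.044,0],[0.4,0.044,0],[0,0,0],[0,0,0]],"dp":[[0,0.6,0],[0,1,0],[0,1,0],[0,0.5,1],[0,0,1],[0,0,1],[0,0,1],[0,0,1],[0,0,1],[0,0,1],[0,-1,1],[0,-1,1],[0,-1,1],[0,-1,0],[0,-1,0],[0,-1,0],[0,-0.5,0],[0,0,0],[0,0,0],[0,0,0]],"claw":[-1,-1,-1,-1,-1,-1,-1,-1,-1,-1,-1,-1,-1,-1,-1,-1,-1,-1,-1,-1]}'
rm r.pkl; python3 m2.py w10
python3 - <<'E'
from h import *
np.set_printoptions(precision=2,suppress=True)
im=env.capture("wrist"); hsv=cv2.cvtColor(im,cv2.COLOR_RGB2HSV)
m=cv2.moments(cv2.inRange(hsv,(3,150,100),(18,255,255)),True); c=[m["m10"]/m["m00"],m["m01"]/m["m00"]]; print("ball",c,onz(ray("wrist",c),162),m["m00"])
n,ct,e,wh=blue("wrist",im,proj("wrist",[631,-47,60])); p=[onz(ray("wrist",x),60) for x in e]; print(n,p,(p[0]+p[1])/2)
E
```

```text
time: 25.6
eef_pos: [616.4, 21.1, 275.4]
ee_rot: [0.0, 0.668, 0.744, -0.001]
force: [-0.2, 0.7, 0.4]
grip_width: 0.2
finger_force: 0.0
holder 0.91 [287.8 226.2] [634.5 -42.1   0. ]
bed 0.93 [287.7 231.6] [631.3 -28.5  60. ]
tail_push 0.66 [284.7 129.8] [613.8  90.3  60. ]
clamp_pivot 0.96 [268.1 179.2] [601.9  39.4  97. ]
clamp_ball 0.56 [316.2 193.9] [644.3  42.2 160. ]
ball [315.4463190184049, 195.39723926380367] [643.54  41.22 162.  ] 652.0
1323 [array([624.69,  20.25,  60.  ]), array([634.44, -62.51,  60.  ])] [629.57 -21.13  60.  ]
```

View pics/w10.png

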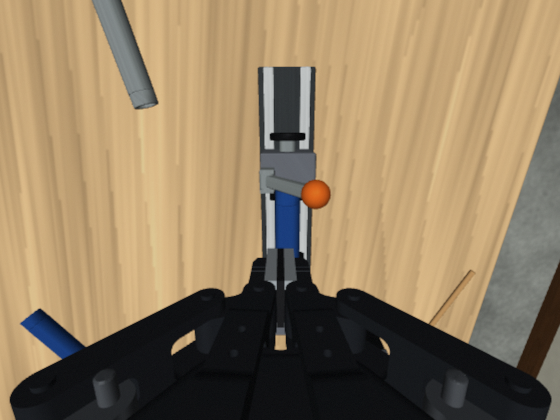

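The wrist picture shows the tailstock home, its face at (288,180) against the tube end. The ball is at (315,195), about (644,42,162). I'm moving over the ball and pressing down along its arc.

```bash
python3 -m pendant '{"dr":[[0,0,0],[0,0,0],[0,0,0],[0,0,0],[0,0,0],[0,0,0]],"dp":[[0.4,0.27,-0.6],[0.4,0.27,-0.8],[0.4,0.27,-0.8],[0.4,0.25,-0.8],[0,0,-0.5],[0,0,0]],"claw":[-1,-1,-1,-1,-1,-1]}'
python3 -m pendant '{"dr":[[0,0,0],[0,0,0],[0,0,0],[0,0,0],[0,0,0],[0,0,0]],"dp":[[0.15,0.02,-0.2],[0.2,0.02,-0.2],[0.2,0.02,-0.25],[0.2,0.02,-0.25],[0.2,0.02,-0.25],[0,0,0]],"claw":[-1,-1,-1,-1,-1,-1]}'
```

```text
time: 26.65
eef_pos: [646.8, 43.1, 202.3]
ee_rot: [-0.002, 0.667, 0.745, -0.002]
force: [-0.3, -0.4, 0.4]
grip_width: -0.3
finger_force: 0.0
time: 27.25
eef_pos: [667.3, 44.9, 181.5]
ee_rot: [-0.0, 0.667, 0.745, -0.0]
force: [0.3, -0.5, 0.1]
grip_width: -0.0
finger_force: 0.0
```

```bash
python3 -m pendant '{"dr":[[0,0,0],[0,0,0],[0,0,0],[0,0,0],[0,0,0],[0,0,0]],"dp":[[0.05,0,-0.25],[0.05,0,-0.25],[0.05,0.02,-0.25],[0.05,0,-0.25],[0.05,0.02,-0.25],[0,0,0]],"claw":[-1,-1,-1,-1,-1,-1]}' | egrep 'time|eef_pos|^force'
for i in 1 2 3; do python3 -m pendant '{"dr":[[0,0,0],[0,0,0]],"dp":[[0.05,0.01,-0.2],[0.04,0,-0.2]],"claw":[-1,-1]}' | egrep 'eef_pos|^force'; done
```

```text
time: 27.85
eef_pos: [671.7, 45.8, 156.4]
force: [-0.4, -0.5, 0.4]
eef_pos: [676.5, 46.2, 151.2]
force: [4.3, 1.5, 8.6]
eef_pos: [683.1, 46.9, 146.5]
force: [9.9, 2.9, 16.1]
eef_pos: [689.3, 47.6, 141.3]
force: [15.0, 4.0, 19.4]
```

The force in +x shows that the tip slid down the outer side of the ball. I'm lifting off and looking.

```bash
python3 -m pendant '{"dr":[[0,0,0],[0,0,0],[0,0,0],[0,0,0],[0,0,0],[0,0,0],[0,0,0],[0,0,0],[0,0,0],[0,0,0]],"dp":[[0.5,0,0.2],[0.5,0,1],[0,0,1],[0,0,1],[-0.5,-0.2,1],[-1,-0.4,1],[-1,-0.4,0],[-1,-0.4,0],[0,0,0],[0,0,0]],"claw":[-1,-1,-1,-1,-1,-1,-1,-1,-1,-1]}'
python3 m2.py w11
python3 - <<'E'
from h import *
np.set_printoptions(precision=2,suppress=True)
im=env.capture("wrist"); hsv=cv2.cvtColor(im,cv2.COLOR_RGB2HSV)
m=cv2.moments(cv2.inRange(hsv,(3,150,100),(18,255,255)),True); c=[m["m10"]/m["m00"],m["m01"]/m["m00"]]
r=ray("wrist",c); print("ball",c,m["m00"],[onz(r,z) for z in(97,120,140,162)])
# arc intersection: pivot (601,39.4,97), R 80 in plane of lever
for a in np.arange(0,1.3,.05):
    b=np.array([601+80*np.cos(a)*.994,39.4+80*np.cos(a)*.109,97+80*np.sin(a)]); q=onz(r,b[2]); 
    if abs(q[0]-b[0])<5: print(a,b,q)
E
```

```text
time: 29.45
eef_pos: [627.0, 18.1, 238.0]
ee_rot: [0.0, 0.667, 0.745, 0.0]
force: [0.7, -0.5, -0.0]
grip_width: -0.0
finger_force: 0.0
holder 0.85 [279.6 235.8] [635.1 -47.3   0. ]
   tri [630.4 -14.8  84.5] [1.620339157051191, 1.6203391570511156]
head_tip 0.54 [324.8 197. ] [675.3  23.6  60. ]
bed 0.67 [280.1 240.1] [633.9 -29.6  60. ]
   tri [633.5 -35.5  42.8] [1.3229412562897522, 1.322941256289676]
tail_tip 0.89 [279.2 202.1] [628.1  13.   60. ]
tail_push 0.9 [275.7 131.7] [616.7  83.7  60. ]
   tri [615.3  86.9  32.4] [3.5613253391966477, 3.561325339196696]
clamp_pivot 0.94 [251.7 183.7] [600.3  36.4  97. ]
   tri [603.2  45.6 139.3] [1.0870500616224494, 1.0870500616225258]
clamp_ball 0.77 [324.7 197.8] [656.6  44.2 160. ]
   tri [593.9 114.7 502.6] [2.848191914982606, 2.8481919149826016]
ball [323.95882352941175, 196.76117647058823] 850.0 [array([667.11,  31.59,  97.  ]), array([663.03,  36.43, 120.  ]), array([659.47,  40.63, 140.  ]), array([655.57,  45.26, 162.  ])]
0.7000000000000001 [661.82  46.07 148.54] [657.96  42.43 148.54]
0.75 [659.18  45.78 151.53] [657.43  43.06 151.53]
0.8 [656.4   45.48 154.39] [656.92  43.66 154.39]
0.8500000000000001 [653.48  45.16 157.1 ] [656.44  44.23 157.1 ]
```

View pics/w11.png

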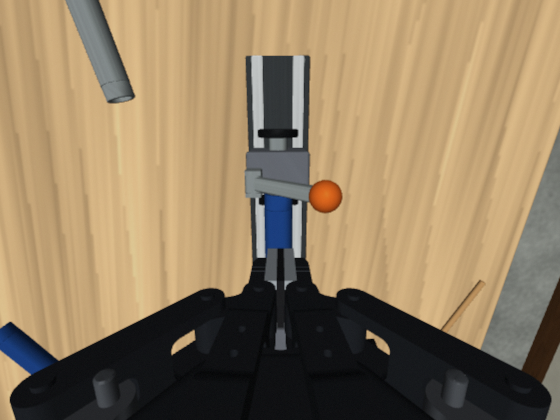

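The lever is now at about 0.8 rad, ball at (324,197), about (657,44,153). I'm pressing again, a little inboard of the ball's centre.

```bash
python3 -m pendant '{"dr":[[0,0,0],[0,0,0],[0,0,0],[0,0,0]],"dp":[[0.6,0.66,-0.5],[0.6,0.66,-0.9],[0,0,-0.5],[0,0,0]],"claw":[-1,-1,-1,-1]}'| egrep 'time|eef_pos|^force'
python3 -m pendant '{"dr":[[0,0,0],[0,0,0],[0,0,0]],"dp":[[0,0,-0.3],[0,0,-0.3],[0,0,0]],"claw":[-1,-1,-1]}'| egrep 'time|eef_pos|^force'
```

```text
time: 30.3
eef_pos: [650.4, 45.4, 196.7]
force: [0.3, 0.1, -0.3]
time: 30.6
eef_pos: [651.8, 44.4, 187.6]
force: [-0.5, -0.1, 0.8]
```

```bash
python3 -m pendant '{"dr":[[0,0,0],[0,0,0],[0,0,0],[0,0,0]],"dp":[[0.15,0.02,-0.2],[0.15,0.02,-0.2],[0.15,0.02,-0.25],[0,0,0]],"claw":[-1,-1,-1,-1]}'| egrep 'eef_pos|^force'
python3 -m pendant '{"dr":[[0,0,0],[0,0,0],[0,0,0],[0,0,0]],"dp":[[0.12,0.01,-0.25],[0.1,0.01,-0.25],[0.08,0.01,-0.25],[0,0,0]],"claw":[-1,-1,-1,-1]}'| egrep 'eef_pos|^force'
```

```text
eef_pos: [663.0, 45.9, 175.1]
force: [2.3, -0.0, 3.9]
eef_pos: [665.4, 46.5, 158.1]
force: [1.4, -0.9, 1.1]
```

```bash
python3 -m pendant '{"dr":[[0,0,0],[0,0,0],[0,0,0],[0,0,0],[0,0,0]],"dp":[[0.08,0.01,-0.25],[0.08,0.01,-0.25],[0.06,0.01,-0.25],[0.03,0,-0.2],[0,0,0]],"claw":[-1,-1,-1,-1,-1]}'| egrep 'eef_pos|^force'
for i in 1 2 3 4; do python3 -m pendant '{"dr":[[0,0,0],[0,0,0]],"dp":[[0.01,0,-0.13],[0,0,0]],"claw":[-1,-1]}' | egrep 'eef_pos|^force'; done
```

```text
eef_pos: [670.7, 47.1, 139.2]
force: [-0.1, -0.5, -0.4]
eef_pos: [671.1, 47.1, 137.3]
force: [0.2, 0.0, 1.1]
eef_pos: [671.7, 47.2, 135.0]
force: [-0.6, 0.5, 0.4]
eef_pos: [672.1, 47.2, 132.5]
force: [0.3, -0.7, 0.6]
eef_pos: [672.5, 47.2, 130.5]
force: [-0.7, 0.1, 3.0]
```

```bash
for i in 1 2 3 4 5; do python3 -m pendant '{"dr":[[0,0,0],[0,0,0]],"dp":[[0,0,-0.13],[0,0,0]],"claw":[-1,-1]}' | egrep 'eef_pos|^force'; done
```

```text
eef_pos: [672.6, 47.2, 129.8]
force: [-3.3, 0.5, 11.8]
eef_pos: [672.8, 47.3, 129.2]
force: [-7.4, 0.5, 21.7]
eef_pos: [672.9, 47.3, 128.7]
force: [-11.1, 0.2, 30.1]
eef_pos: [673.0, 47.3, 128.2]
force: [-14.1, -0.1, 40.3]
eef_pos: [673.1, 47.3, 127.7]
force: [-18.0, -0.1, 49.5]
```

The lever is stalled at its stop at the expected height. I'm retreating and checking.

```bash
python3 -m pendant '{"dr":[[0,0,0],[0,0,0],[0,0,0],[0,0,0],[0,0,0],[0,0,0],[0,0,0],[0,0,0],[0,0,0],[0,0,0]],"dp":[[0,0,0.4],[0,0,0.6],[0,0,1],[0,0,1],[0,0,1],[-0.8,-0.5,1],[-0.8,-0.5,1],[-0.5,-0.3,0.5],[0,0,0],[0,0,0]],"claw":[-1,-1,-1,-1,-1,-1,-1,-1,-1,-1]}'
python3 - <<'E'
from h import *
np.set_printoptions(precision=2,suppress=True)
im=save("wrist","w12"); hsv=cv2.cvtColor(im,cv2.COLOR_RGB2HSV)
m=cv2.moments(cv2.inRange(hsv,(3,150,100),(18,255,255)),True); c=[m["m10"]/m["m00"],m["m01"]/m["m00"]]
print("ball",c,onz(ray("wrist",c),97))
for t,z in(("tail_push",60),("clamp_pivot",97),("bed",60)):
    d=env.pinpoint("wrist",t)[:1]; print(t,[(x["p"],onz(ray("wrist",x["centre"]),z)) for x in d])
n,ct,e,wh=blue("wrist",im,proj("wrist",[631,-47,60])); print(n,[onz(ray("wrist",x),60) for x in e])
print(env.get_state()["time"])
E
```

```text
time: 34.7
eef_pos: [630.5, 21.2, 246.5]
ee_rot: [-0.0, 0.667, 0.745, 0.0]
force: [0.3, -0.1, -0.1]
grip_width: 0.2
finger_force: 0.0
ball [336.2669491525424, 183.3177966101695] [680.72  46.65  97.  ]
tail_push [(0.91, array([615.98,  85.57,  60.  ]))]
clamp_pivot [(0.63, array([627.72,  20.1 ,  97.  ]))]
bed [(0.93, array([631.63, -28.54,  60.  ]))]
1411 [array([624.13,  22.17,  60.  ]), array([631.87, -51.16,  60.  ])]
34.9
```

View pics/w12.png

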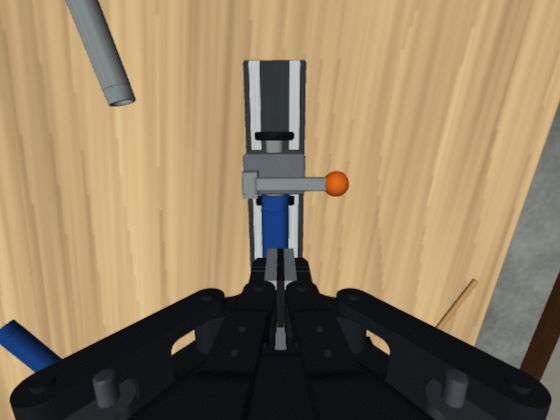

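The lever lies flat: ball at (336,183), about (681,47) as predicted. The tailstock is still home, so I'm handing in.

```bash
python3 -c "
from cell import env
print(env.hand_in())"
```

```text
the job is handed in; nothing more can be done
None
```

I handed in the job with the blue tube in both cradles, the tailstock pushed home to a hard stop, and the clamp lever pressed flat. The first press slid off the ball and lowered the lever only partly, so I pressed again. The hand-in call gave no verdict.

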